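# Pin back the chain tensioner of a roller grill at its third hole

### The job

The drive chain of the hot-dog roller grill is off, and its sprung tensioner must be pinned back before the new chain goes on. Put the long locking pin with the flat grip through the eye of the tensioner arm at rest, use it to swing the arm against its spring to the third hole of the graduated index plate, and push it fully home there, so that its collar sits on the eye and it holds the arm when you let go. Feel for the hole without forcing the pin, do not let the arm fly back, and leave the short cover pin and the other things where they are.

Things in the scene. Friction and masses are not known exactly. Their poses are not given: they have to be found in the camera images.
- unit: Drive unit, fixed, elsewhere and turned at each start: flat grey sheet-metal pan 220 x 320 mm on the counter, top face 24 mm up. Origin: centre of its underside; x along the 220 mm side, away from the robot, y along the 320 mm side to the left, z up. It carries two sprockets at its far side (tops below 52 mm), two park bushes, the index plate and the sprung tensioner arm.
- bush_left (a point): Centre of the upper mouth of the left park bush, 50 mm above the counter: a square steel block 26 x 26 x 26 mm with an upright 12.5 mm round hole down to the pan. It holds the locking pin or the cover pin.
- bush_right (a point): The same of the right park bush, which is like the left one.
- pivot (a point): Top of the upright pivot of the tensioner arm, on its axis, 68 mm above the counter; at (40, 0) mm in the unit.
- tail (a joint): Angle (rad) of the dark steel tensioner arm: 0 at rest at its left stop, growing as the tail with the eye swings to the right seen from the robot (counter-clockwise from above, about the pivot); hard stop at 1.15. A torsion spring pushes it back: 0.25 N m at rest plus 0.35 N m per rad, about 2.4 N at the eye at rest and 5 N at the third hole. Let go, it flies back.
- eye (a point): Centre of the upper mouth of the eye at the end of the arm's tail, 105 mm from the pivot axis, 59 mm above the counter. The eye is a square boss 28 x 28 x 20 mm with an upright 12 mm round through hole, mouth chamfered 2 mm. It swings 3 mm above the index plate; a pointer on its outer side runs along the scale. At angle 0 it lies 30 degrees to the left of the unit's -x as seen from the pivot.
- third_nominal (a point): Nominal place of the mouth of the third index hole, on the index plate's top (36 mm above the counter), 105 mm from the pivot, where the eye stands at 0.785 rad. The plate sits on slotted screws: it and its holes stand up to 0.105 rad (11 mm) off this, either way round the pivot. This reading does not show it: feel or look for the hole.
- plate_start (a point): Point on the index plate's top under the eye at rest (long mark, no hole). The plate is a steel arc 12 mm thick, graduated on its outer rim: a short mark every 3 degrees, a long mark every 15. At the next four long marks (nominally 0.262, 0.524, 0.785, 1.047 rad) it has upright 12.5 mm round through holes on the eye's path, mouths chamfered 1 mm.
- lock_pin: Long locking pin, loose, about 90 g, upright in one of the bushes, its tip on the pan. Origin: the tip, z up the pin. Steel shank 10 mm thick, 32 mm long, tip tapered to 8.4 mm; then a collar 20 mm wide, 4 mm thick; then a flat black grip, 34 mm along its x, 14 mm along its y (pinch it this way), 36 to 72 mm above the tip.
- collar (a point): Underside of the locking pin's collar, on its axis, 32 mm above the tip. Home, it sits on the eye's top and the tip is 9 mm deep in the index plate; with the tip on the plate beside a hole it stands 9 mm above the eye. The spring's side load makes the pin drag and bind a little in eye and hole: ease it along the arc and press again.
- cover_pin: Short cover pin with a round black knob (27 mm wide), 16 mm shank, standing in the other park bush; stays there. Origin: its tip.
- screwdriver: Loose screwdriver, 190 mm, on the counter at the right; bystander.
- tape: Loose roll of tape, 104 mm wide, 25 mm high, on the counter at the right; bystander.
- can: Drink can, 66 mm wide, 115 mm high, behind the unit at the right; bystander.
Not all that is in view belongs to the job. Leave any blue or yellow look-alike of the lock_pin alone.

How it is judged (in metres and radians):
On the way, in this order (a step that is already met when the one before it is completed fails the run):
1. the locking pin stands in the eye while the arm is still at rest (horizontal distance between collar and eye below 0.005 m and z of lock_pin in the frame of eye below -0.01 m and value of joint tail below 0.15 rad), for 0.1 s.
2. the arm is swung past the second hole with the pin in its eye (horizontal distance between collar and eye below 0.006 m and z of lock_pin in the frame of eye below -0.01 m and value of joint tail above 0.63 rad), for 0.1 s.
At the end, for the whole second after the job is handed in: the locking pin stands in the eye and in the third hole, collar within 3 mm of the eye's top, tilted less than 10 degrees, the arm held still by it between 0.64 and 0.90 rad (value of joint tail between 0.64 and 0.9 rad and z of collar in the frame of eye below 0.003 m and horizontal distance between collar and eye below 0.004 m and angle between lock_pin's own z axis and vertical below 0.17 rad and velocity of joint tail between -0.05 and 0.05 rad/s and linear speed of lock_pin below 0.02 m/s); the robot touches nothing.
It fails at once if the locking pin pressed with more than 40 N (all contacts together) against the drive unit with its index plate and arm (contact force between lock_pin and unit above 40 N).
It fails at once if the fingers or the robot pressed with more than 20 N against the drive unit or arm itself (contact force between any of the arm, the fingers and unit above 20 N).
It fails at once if the arm flies back (velocity of joint tail below -2.5 rad/s).
It fails at once if the cover pin is taken from its bush or moved (distance of cover_pin from where it was at the start of the episode above 0.012 m).
It fails at once if a bystander is moved more than 30 mm (distance of any of screwdriver, tape, can from where it was at the start of the episode above 0.03 m).
It also fails if it takes over 67 s, if anything falls off the work surface, if the arm or the gripper's body presses on something with over 40 N, if the wrist force passes 120 N, or if a joint passes its speed limit or range.

### The arm

A 6-joint arm with a two-finger parallel gripper is mounted at the origin on a cart in front of the work surface, level with it; the furniture and walls round the work are solid. World frame = base frame: x ahead of the robot, y to its left, z up, the work surface at z = 0. Lengths are in mm, angles in rad, forces in N, time in s.
With the tool pointing down it reaches from about 275 to 1000 mm from the base axis. Payload 8.4 kg.
Tool frame: the origin (TCP) lies at the very end of the fingers, on their centre line; the grasp point (between the pads) lies 19 mm behind it; y points along the fingers, x is the direction in which the jaws open and shut, and the axes are right-handed (so a half turn about y gives the same grasp; the last joint's range is limited). The gripper opens to 85 mm and grips with 20 to 120 N. Pads are 22 mm wide; open, the fingers measure 114 mm over their backs; the gripper's body (76 mm by 85 mm) begins 54 mm behind the grasp point. The pads swing forward as they close: fully open they stand 13 mm farther back than shut.
Start: joints at [-1.244, 0.353, 1.633, -0, 1.155, -0.002], TCP at [201.816, -591.522, 231.281] pointing down, gripper open.
Joint ranges: [-2.63, 2.63], [-0.92, 2.1], [0.06, 2.66], [-1.3, 4.44], [0, 2.69], [-3.02, 3.02]. Speed limits (rad/s): [2.22, 2.22, 2.79, 3.14, 3.14, 3.14].

### API

Orientations are given as [roll, pitch, yaw] about the fixed x, y, z axes, in that order (R = Rz(yaw) Ry(pitch) Rx(roll)).
In Python, from rig import r gives the robot as it stands.
- The arm moves only by the tool servo_tool, never from a script. Its argument "motion" is a list of rows, each a list of 7 numbers: the opening, from -1 (shut) to 1 (fully open), then the shift along the tool's x, y, z in m, then the turn, a rotation vector about the tool's x, y, z in units of 10 degrees (1.0 is 10 degrees). A call has 1 to 12 rows; each row is the pose to reach, as a shift and turn from the pose commanded when the call began, along the tool's axes at that moment; what a row does not reach only later rows make up. A row lasts 1/8 s, in which the tool goes at most 62.5 mm and 10.7 degrees, less where a joint would pass 70% of its speed; a pose out of reach is approached as far as the arm can. A call with a gripper value outside its range is refused whole. The fingers move at their own pace and stop on an object; "grip_force" is the grip in N (left out, the last holds). Time passes only in rows, so rows that repeat a pose let the fingers close. It gives the time, the measured TCP pose, the force and the opening at its end, in the units of the state.
- r.sense(): the state, without advancing time (a new reading comes with each control period).
- r.grab_frame(name): name is "side" or "top"; returns the picture (400x640x3 uint8, red, green, blue); there is no depth.
- r.calibration(name): a dict with "fx", "fy", "cx", "cy" (pixels), "distortion" ([k1, k2, p1, p2, k3] as OpenCV has them; the pictures are not rectified), "R" (3x3) and "t" (3): a world point X has camera coordinates R X + t. Camera axes: x right, y down, z forward; pixel columns grow to the right and rows downward; lengths in mm; the calibration is good to about 2 mm. A picture is of the moment at which its call begins. calibration takes no time and is no camera call.
- r.sign_off(): hands the job in, once; it reports no verdict.
The state is a dict: "clock": time; "qpos": joint angles; "qvel": joint speeds; "joint_efforts": joint torques, N m; "eef_pos": TCP position; "tcp_rot": TCP orientation; "contact_force": force on the tool from outside, world axes, zero at the start; "wrist_torque": the same for the moment, N m; "opening": opening from 0.0 (shut) to 1.0 (fully open).
Only numpy, scipy, OpenCV 4.12 (cv2) and the standard library are available. Lean on these libraries where they do the work, as an engineer would, in place of code of your own. Each camera call takes 0.05 s, during which the arm holds its last target. There are 200 camera calls.

## Working session

There is one attempt and no reset: what is moved stays moved. The work goes in short steps, Python scripts to look and compute and a tool call to move; the robot and the scene stay as the last step left them, time stands still between calls to the robot, and variables do not carry over. Pictures are saved under pics/ and viewed, on a budget of 10 in all, crops included, one or two more only if the job needs it, and the job is handed in when it is done.

Besides the shell and the picture viewer there is one more tool, called after "Call:" by a JSON object that holds its "method" and its "body", one argument or row to a line. servo_tool: Moves the arm, as the interface text tells. Its arguments: {"type":"object","properties":{"motion":{"type":"array","items":{"type":"array","items":{"type":"number"}}},"grip_force":{"type":"number"}},"required":["motion"]}

```bash
ls; mkdir -p pics; python3 - <<'E'
from rig import r
import cv2
print(r.sense())
for n in("side","top"):
    cv2.imwrite(f"pics/{n}0.png",r.grab_frame(n)[:,:,::-1]); print(n,r.calibration(n))
E
```

```text
pics
{'clock': 0.0, 'qpos': array([-1.24440971e+00,  3.53684664e-01,  1.63416312e+00,  5.19217936e-06,
        1.15519963e+00, -2.40857193e-03]), 'qvel': array([-0.00185925, -0.00093785, -0.00085554, -0.00133982, -0.00045887,
       -0.00118462]), 'joint_efforts': array([-9.66705411e-04, -6.05260777e+01, -3.42074561e+01, -1.40135476e-04,
        9.29710484e-03, -1.76953159e-05]), 'eef_pos': array([ 201.65192211, -591.05174676,  230.52647677]), 'tcp_rot': array([-1.57078808e+00,  1.45474915e-03, -1.24200323e+00]), 'contact_force': array([-1.03870957,  0.65410361,  0.47517214]), 'wrist_torque': array([0.00651616, 0.01713015, 0.0055969 ]), 'opening': 1.0012587847470347}
side {'fx': 378.4848275398693, 'fy': 378.4848275398693, 'cx': 315.5142087837234, 'cy': 208.19808527845083, 'distortion': array([-0.05145246,  0.        ,  0.        ,  0.        ,  0.        ]), 'R': array([[ 0.96110179, -0.27505466, -0.02506554],
       [-0.11592559, -0.31936107, -0.94051569],
       [ 0.25068827,  0.90683705, -0.33882437]]), 't': array([-500.13794819,  144.39167149,  801.6871171 ])}
top {'fx': 432.65196835435864, 'fy': 432.65196835435864, 'cx': 316.10903287794645, 'cy': 201.2256607827728, 'distortion': array([-0.01217473,  0.        ,  0.        ,  0.        ,  0.        ]), 'R': array([[-0.02332182, -0.9996637 , -0.01133893],
       [-0.99804979,  0.02393808, -0.0576506 ],
       [ 0.05790265,  0.0099723 , -0.99827243]]), 't': array([  41.98969659,  491.03730851, 1219.54753434])}
```

View pics/top0.png

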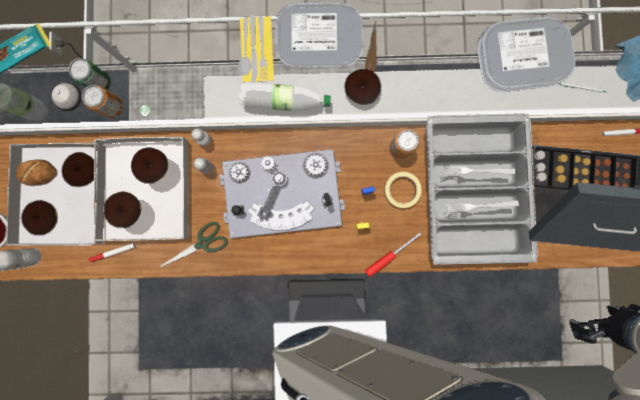

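View pics/side0.png

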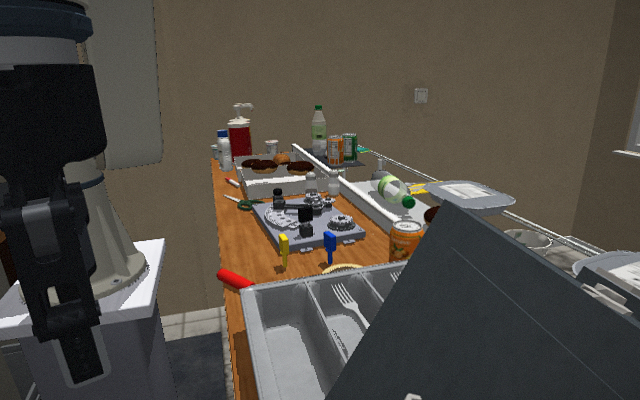

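Top view: the unit is near (283,193). Candidates for the pin are the dark things at (237,210) and (327,200). The blue (368,190) and yellow (363,226) ones are look-alikes to leave alone. In the side view the dark flat grip is at (305,215) and the round knob at (278,195). I'll check this in one close crop.

```bash
python3 - <<'E'
import cv2,numpy as np
t=cv2.imread("pics/top0.png")[142:247,215:350]; s=cv2.imread("pics/side0.png")[175:255,240:375]
a=cv2.resize(t,None,fx=5.9,fy=5.7,interpolation=cv2.INTER_CUBIC)
a=cv2.resize(t,(796,599),interpolation=cv2.INTER_CUBIC) if 0 else cv2.resize(t,(135*5,105*5),interpolation=cv2.INTER_CUBIC)
cv2.imwrite("pics/c1.png",a)
E
```

```text
(no output)
```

View pics/c1.png

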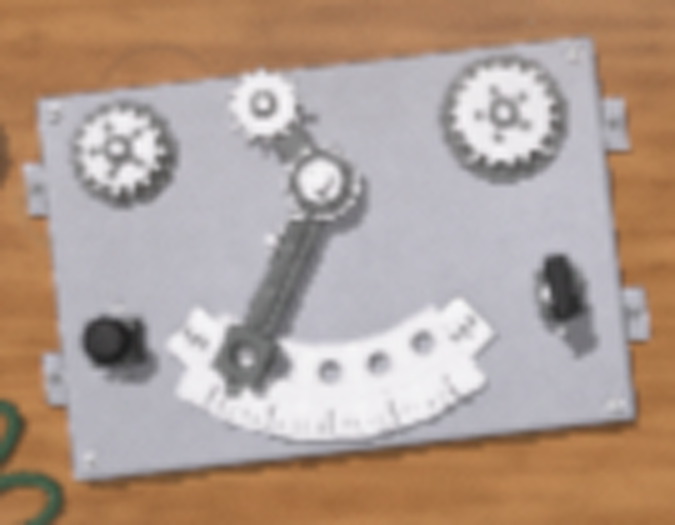

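Crop (5x, offset 215,142): the round knob (cover pin) is at left (108,340). The flat grip (lock pin) is at right (560,287), seated in the right bush. The eye is at (247,357), the pivot at (320,180), and there are plate holes at (330,370), (378,363) and (423,342). The first hole must be hidden by the eye boss.

```bash
cat >h.py <<'E'
from rig import r
import numpy as np,cv2
def ray(n,p,z):
    c=r.calibration(n);K=np.array([[c['fx'],0,c['cx']],[0,c['fy'],c['cy']],[0,0,1]])
    u=cv2.undistortPoints(np.array([[p]],float),K,np.array(c['distortion']))[0,0]
    R=np.array(c['R']);C=-R.T@c['t'];d=R.T@[u[0],u[1],1]
    return C+d*(z-C[2])/d[2]
def proj(n,X):
    c=r.calibration(n);K=np.array([[c['fx'],0,c['cx']],[0,c['fy'],c['cy']],[0,0,1]])
    return cv2.projectPoints(np.array([X],float),cv2.Rodrigues(np.array(c['R']))[0],np.array(c['t']),K,np.array(c['distortion']))[0][0,0]
E
python3 - <<'E'
from h import *
f=lambda x,y,z:ray("top",((x+.5)/5-.5+215,(y+.5)/5-.5+142),z)
cor=[f(40,100,24),f(590,38,24),f(635,420,24),f(78,480,24)]
print(np.round(cor,1))
uv=np.array([[110,160],[110,-160],[-110,-160],[-110,160]],float)
A=np.array(cor)[:,:2];m=A.mean(0)
U,S,V=np.linalg.svd(uv.T@(A-m));Rm=(U@V).T;yaw=np.arctan2(Rm[1,0],Rm[0,0])
print("unit",m,yaw,"resid",np.round(A-m-uv@Rm.T,1).tolist())
pv=m+Rm@[40,0];print("pivot from pan",pv,"seen",f(320,180,68))
for n,p,z in(("eye",(247,357),59),("h",(330,370),36),("h",(378,363),36),("h",(423,342),36)):
    X=f(*p,z)[:2];d=X-pv;a=np.arctan2(*(Rm.T@d)[::-1]);
    print(n,X,"r",np.hypot(*d),"tail",(a-(np.pi-np.pi/6))%(2*np.pi))
for n,p,z in(("grip top",(558,270),98),("knob",(108,340),70)): print(n,f(*p,z))
a0=yaw+np.pi-np.pi/6;print("eye model",pv+105*np.array([np.cos(a0),np.sin(a0)]))
E
```

```text
[[611.  294.4  24. ]
 [638.6 -20.2  24. ]
 [420.8 -40.   24. ]
 [394.3 275.2  24. ]]
unit [516.17668568 127.38157459] 0.08700323196577822 resid [[-0.9, -1.9], [-1.0, 2.3], [0.3, 1.6], [1.6, -2.0]]
pivot from pan [556.02538991 130.85731502] seen [556.06513034 131.05643003  68.        ]
eye [460.33110059 173.87891169] r 104.92023059375222 tail 0.014096524908029817
h [452.72616548 130.47709012] r 103.29992418958862 tail 0.4402763378046535
h [456.01022661 103.50785227] r 103.68715446521946 tail 0.7035231045769201
h [467.17256724  78.059358  ] r 103.3559304667322 tail 0.9727528132782739
grip top [501.38482522   2.34578398  98.        ]
knob [471.02405771 248.21939974  70.        ]
eye model [460.8747564  175.25728061]
```

The geometry agrees: the eye radius is 104.9 mm and the pivot matches. The holes read 0.44, 0.70 and 0.97 rad, so the plate offset is about -0.08 and the third hole is at about 0.704 rad. Next I'll fit the grip's pose by its silhouette.

```bash
python3 - <<'E'
from h import *
from scipy.optimize import differential_evolution as de
S=8
def setup(n,c,w):
    im=cv2.cvtColor(cv2.imread(f"pics/{n}0.png"),cv2.COLOR_BGR2GRAY)
    u,v=int(c[0]-w),int(c[1]-w);return u,v,im[v:v+2*w,u:u+2*w].astype(float),w
V={"top":setup("top",(328,199),14),"side":setup("side",(306,213),16)}
def mask(n,x,y,a):
    u,v,im,w=V[n];c,s=np.cos(a),np.sin(a)
    P=[proj(n,(x+c*i-s*j,y+s*i+c*j,z)) for i in(-17,17) for j in(-7,7) for z in(60,96)]
    q=((np.array(P)-[u,v]+.5)*S).astype(np.float32)
    m=np.zeros((2*w*S,2*w*S),np.uint8);cv2.fillConvexPoly(m,cv2.convexHull(q).astype(int),255)
    return cv2.resize(m,(2*w,2*w),interpolation=cv2.INTER_AREA)/255
def cost(p,ns):
    t=0
    for n in ns:
        im=V[n][2];m=mask(n,*p);d=np.clip((im-25)/55,0,1)   # 0 = black
        t+=((1-d-m)**2).sum()
    return t
for ns in(["top"],["side"],["top","side"]):
    o=de(cost,[(475,525),(-20,30),(-1.57,1.57)],args=(ns,),seed=1,popsize=20,maxiter=60,tol=1e-6);print(ns,o.x,o.fun)
yaw=.087;Rm=np.array([[np.cos(yaw),-np.sin(yaw)],[np.sin(yaw),np.cos(yaw)]])
print("pin in unit",Rm.T@(o.x[:2]-[516.2,127.4]),"knob in unit",Rm.T@([471-516.2,248.2-127.4]))
a=cv2.resize(V["top"][2],(380,380));b=cv2.resize(V["side"][2],(380,380))
for k,(n,i) in enumerate((("top",a),("side",b))):
    m=cv2.resize(mask(n,*o.x),(380,380));cs,_=cv2.findContours((m>.5).astype(np.uint8),0,2);cv2.drawContours(i,cs,-1,255,1)
cv2.imwrite("pics/fit.png",np.hstack([a,b]))
E
```

```text
Traceback (most recent call last):
  File "h.py", line 9, in proj
    c=r.calibration(n);K=np.array([[c['fx'],0,c['cx']],[0,c['fy'],c['cy']],[0,0,1]])
ValueError: time passes only in moves, steps and waits
```

```bash
sed -i 's/^import numpy.*/import numpy as np,cv2,functools\ncal=functools.lru_cache(None)(lambda n:r.calibration(n))/; s/c=r.calibration(n)/c=cal(n)/' h.py
cat >fit.py <<'E'
from h import *
from scipy.optimize import differential_evolution as de
S=8
def setup(n,c,w):
    im=cv2.cvtColor(cv2.imread(f"pics/{n}0.png"),cv2.COLOR_BGR2GRAY)
    u,v=int(c[0]-w),int(c[1]-w);return u,v,im[v:v+2*w,u:u+2*w].astype(float),w
V={"top":setup("top",(328,199),14),"side":setup("side",(306,213),16)}
def mask(n,x,y,a):
    u,v,im,w=V[n];c,s=np.cos(a),np.sin(a)
    P=[proj(n,(x+c*i-s*j,y+s*i+c*j,z)) for i in(-17,17) for j in(-7,7) for z in(60,96)]
    q=((np.array(P)-[u,v]+.5)*S).astype(np.float32)
    m=np.zeros((2*w*S,2*w*S),np.uint8);cv2.fillConvexPoly(m,cv2.convexHull(q).astype(int),255)
    return cv2.resize(m,(2*w,2*w),interpolation=cv2.INTER_AREA)/255
def cost(p,ns):
    t=0
    for n in ns:
        im=V[n][2];m=mask(n,*p);d=np.clip((im-25)/55,0,1)
        t+=((1-d-m)**2).sum()
    return t
for ns in(["top"],["side"],["top","side"]):
    o=de(cost,[(475,525),(-20,30),(-1.57,1.57)],args=(ns,),seed=1,popsize=12,maxiter=40,tol=1e-6);print(ns,o.x,o.fun)
yaw=.087;Rm=np.array([[np.cos(yaw),-np.sin(yaw)],[np.sin(yaw),np.cos(yaw)]])
print("pin in unit",Rm.T@(o.x[:2]-[516.2,127.4]),"knob in unit",Rm.T@([471-516.2,248.2-127.4]))
a=cv2.resize(V["top"][2],(380,380));b=cv2.resize(V["side"][2],(380,380))
for k,(n,i) in enumerate((("top",a),("side",b))):
    m=cv2.resize(mask(n,*o.x),(380,380));cs,_=cv2.findContours((m>.5).astype(np.uint8),0,2);cv2.drawContours(i,cs,-1,255,1)
cv2.imwrite("pics/fit.png",np.hstack([a,b]))
E
python3 fit.py
```

```text
['top'] [ 4.90521275e+02 -4.83932637e-01  1.82717655e-01] 35.3491146761735
['side'] [4.98329363e+02 5.34034579e+00 2.52973838e-01] 105.03261085215159
['top', 'side'] [4.97704061e+02 2.73917349e+00 2.54797127e-01] 149.72798396039667
pin in unit [ -29.2578003  -122.58222763] knob in unit [-34.53270131 124.27056184][ WARN:0@1.799] global loadsave.cpp:1063 imwrite_ Unsupported depth image for selected encoder is fallbacked to CV_8U.
```

View pics/fit.png

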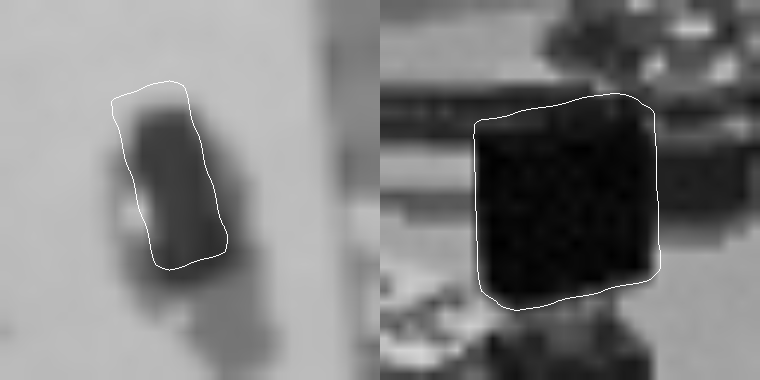

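The fit overlay shows the top-view silhouette as the reliable one, near (490.5,-0.5) with yaw about 0.2. In the side view the dark background pulls the fit. The knob sits at unit (-34.5,124.3), so by symmetry the right bush is at about (492,0). I'll approach it.

```bash
cat >go.py <<'E'
# go.py cx cy cz cyaw  x y z yaw : row (tool axes) from commanded to target
import sys,numpy as np
a=list(map(float,sys.argv[1:]));c,t=a[:4],a[4:]
d=np.array(t[:3])-c[:3];s,k=np.sin(c[3]),np.cos(c[3])
print("x %.4f y %.4f z %.4f m, turn y %.3f"%((d[0]*k+d[1]*s)/1e3,-d[2]/1e3,(-d[0]*s+d[1]*k)/1e3,-np.degrees(t[3]-c[3])/10))
E
python3 go.py 201.816 -591.522 231.281 -1.246 492 0 300 -1.37; python3 go.py 201.816 -591.522 231.281 -1.246 492 0 170 -1.37;python3 go.py 201.816 -591.522 231.281 -1.246 300 -391 300 -1.37
python3 - <<'E'
from rig import r
print(r.sense()["tcp_rot"])
E
```

```text
x -0.4680 y -0.0687 z 0.4638 m, turn y 0.710
x -0.4680 y 0.0613 z 0.4638 m, turn y 0.710
x -0.1587 y -0.0687 z 0.1570 m, turn y 0.710
[-1.57077623e+00  1.25636802e-03 -1.24203848e+00]
```

Call:
{"method": "servo_tool", "body": {
  "motion": [
    [1, -0.04, -0.06, 0.04, 0.1, 0, 0],
    [0.2, -0.08, -0.069, 0.08, 0, 0.2, 0],
    [0.2, -0.12, -0.069, 0.12, 0, 0.3, 0],
    [0.2, -0.16, -0.069, 0.158, 0, 0.4, 0],
    [0.2, -0.2, -0.069, 0.198, 0, 0.5, 0],
    [0.2, -0.24, -0.069, 0.238, 0, 0.6, 0],
    [0.2, -0.28, -0.069, 0.278, 0, 0.71, 0],
    [0.2, -0.32, -0.069, 0.318, 0, 0.71, 0],
    [0.2, -0.36, -0.069, 0.357, 0, 0.71, 0],
    [0.2, -0.4, -0.069, 0.397, 0, 0.71, 0],
    [0.2, -0.44, -0.069, 0.437, 0, 0.71, 0],
    [0.2, -0.468, -0.069, 0.464, 0, 0.71, 0]
  ]
}}

```text
clock: 1.6
eef_pos: [490.4, 3.5, 300.1]
tcp_rot: [-1.571, 0.0, -1.364]
contact_force: [-0.2, -0.7, 0.1]
opening: 0.597
```

Call:
{"method": "servo_tool", "body": {
  "motion": [
    [0.2, 0.0037, 0.06, 0.0004, 0, 0, 0],
    [0.2, 0.0037, 0.12, 0.0004, 0, 0, 0],
    [0.2, 0.0037, 0.185, 0.0004, 0, 0, 0],
    [0.2, 0.0037, 0.185, 0.0004, 0, 0, 0]
  ]
}}

```text
clock: 2.1
eef_pos: [487.3, -2.2, 111.7]
tcp_rot: [-1.58, 0.002, -1.366]
contact_force: [-0.5, 0.4, 0.7]
opening: 0.6
```

```bash
python3 - <<'E'
from h import *
s=r.sense();print(s["eef_pos"],s["tcp_rot"],s["contact_force"])
a=r.grab_frame("side")[150:260,235:365,::-1];b=r.grab_frame("top")[130:250,250:400,::-1]
cv2.imwrite("pics/g1.png",np.hstack([cv2.resize(a,(400,338),interpolation=2),cv2.resize(b,(400,338),interpolation=2)]))
E
```

```text
[487.27246371  -2.24240548 111.71309477] [-1.57978773  0.00193157 -1.36581827] [-0.51552461  0.44821687  0.6987469 ]
```

View pics/g1.png

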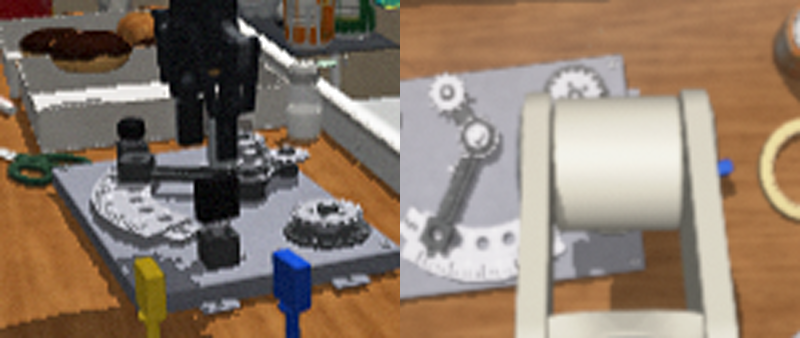

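The gripper is over the pin: grip at (215,190) in the left panel, near finger directly above it. I'll settle and read the true pose.

Call:
{"method": "servo_tool", "body": {
  "motion": [
    [0.2, 0, 0, 0, 0, 0, 0],
    [0.2, 0, 0, 0, 0, 0, 0]
  ]
}}

```text
clock: 2.45
eef_pos: [492.5, -2.4, 117.4]
tcp_rot: [-1.567, -0.001, -1.366]
contact_force: [0.4, -0.2, 0.4]
opening: 0.601
```

Call:
{"method": "servo_tool", "body": {
  "motion": [
    [0.2, -0.002, 0.02, 0, 0, 0, 0],
    [0.2, -0.002, 0.035, 0, 0, 0, 0],
    [0.2, -0.002, 0.045, 0, 0, 0, 0],
    [0.2, -0.002, 0.049, 0, 0, 0, 0],
    [0.2, -0.002, 0.049, 0, 0, 0, 0],
    [0.2, -0.002, 0.049, 0, 0, 0, 0]
  ],
  "grip_force": 30
}}

```text
clock: 3.2
eef_pos: [490.9, -0.4, 66.6]
tcp_rot: [-1.57, -0.0, -1.366]
contact_force: [0.7, 0.1, -1.0]
opening: 0.602
```

Call:
{"method": "servo_tool", "body": {
  "motion": [
    [-0.3, 0, 0, 0, 0, 0, 0],
    [-0.5, 0, 0.001, 0, 0, 0, 0],
    [-0.6, 0, 0.001, 0, 0, 0, 0],
    [-0.6, 0, 0.001, 0, 0, 0, 0]
  ]
}}

```text
clock: 3.7
eef_pos: [490.6, -0.3, 65.3]
tcp_rot: [-1.571, 0.0, -1.366]
contact_force: [-0.0, -0.7, 0.8]
opening: 0.201
```

Call:
{"method": "servo_tool", "body": {
  "motion": [
    [-0.75, 0, 0, 0, 0, 0, 0],
    [-1, 0, 0, 0, 0, 0, 0],
    [-1, 0, 0, 0, 0, 0, 0],
    [-1, 0, 0, 0, 0, 0, 0]
  ],
  "grip_force": 40
}}

```text
clock: 4.2
eef_pos: [490.5, -0.3, 65.3]
tcp_rot: [-1.571, 0.0, -1.366]
contact_force: [-1.2, 1.3, 3.5]
opening: 0.156
```

Call:
{"method": "servo_tool", "body": {
  "motion": [
    [-1, 0, -0.005, 0, 0, 0, 0],
    [-1, 0, -0.015, 0, 0, 0, 0],
    [-1, 0, -0.03, 0, 0, 0, 0],
    [-1, 0, -0.048, 0, 0, 0, 0],
    [-1, 0, -0.048, 0, 0, 0, 0],
    [-1, 0, -0.048, 0, 0, 0, 0]
  ],
  "grip_force": 90
}}

```text
clock: 4.95
eef_pos: [490.5, -0.3, 113.3]
tcp_rot: [-1.57, -0.0, -1.366]
contact_force: [0.2, 0.7, -0.8]
opening: 0.148
```

```bash
python3 - <<'E'
from h import *
s=r.sense();print(s["eef_pos"],s["tcp_rot"],s["contact_force"])
im=r.grab_frame("side")[:,:,::-1].copy();cv2.imwrite("pics/s2raw.png",im)
x,y,z=s["eef_pos"]
u,v=proj("side",(x,y,z-41.3)).round(1);u2,v2=proj("side",(x,y,z)).round(1);print(u,v,u2,v2)
cu,cv=int(u)-32,int(v)-50;a=cv2.resize(im[cv:cv+80,cu:cu+80],(600,600),interpolation=2)
for p in((u,v),(u2,v2)):cv2.circle(a,(int((p[0]-cu+.5)*7.5),int((p[1]-cv+.5)*7.5)),4,(0,0,255),1)
cv2.imwrite("pics/s2.png",a);print(cu,cv)
E
```

```text
[ 4.90491141e+02 -3.46154364e-01  1.13342928e+02] [-1.57049417e+00 -6.28232804e-05 -1.36589164e+00] [ 0.19155281  0.68257899 -0.78722235]
302.7 216.6 302.1 200.1
270 166
```

View pics/s2.png

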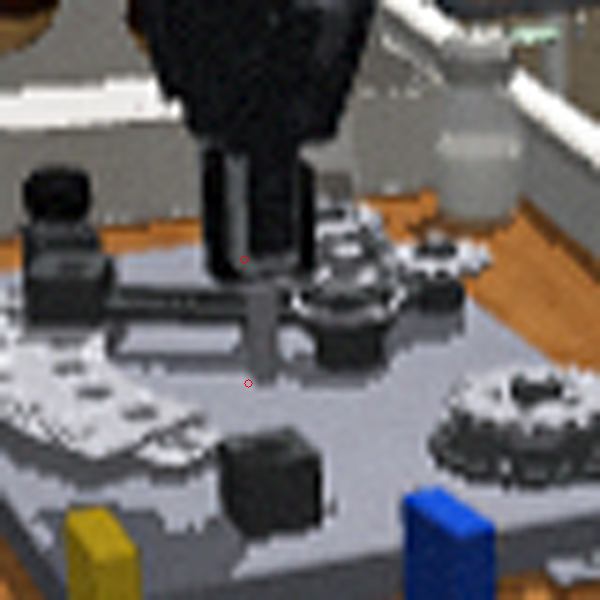

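The pin is held upright, shank at crop (262,335) and grip centred at about 260. The predicted TCP column is 246, so one of the two is off. I'll compare against fixed features, the bush mouth at about (272,445) and the eye at about (68,262).

```bash
python3 - <<'E'
from h import *
def q(n,X):
    p=proj("side",X);print(n,X,((p-[270,166]+.5)*7.5).round(0))
for X in((490.5,-.3,50),(492.2,-.2,50)):q("bush",X)
for X in((460.9,175.3,59),(460.3,173.9,59)):q("eye",X)
q("pivot",(556,131,68)); q("tip",(490.5,-.3,72)); q("tip+4x",(494.5,-.3,72))
q("corner",(420.8,-40,24));q("knobtop",(471,248.2,70))
# bush top corners for the model
yaw=.087
for i,j in((-13,-13),(13,-13),(13,13),(-13,13)):
    q("bc",(491.2+i*np.cos(yaw)-j*np.sin(yaw),0+i*np.sin(yaw)+j*np.cos(yaw),50))
for i,j in((-14,-14),(14,-14),(14,14),(-14,14)):
    a=yaw-np.pi/6
    q("ec",(460.6+i*np.cos(a)-j*np.sin(a),174.6+i*np.sin(a)+j*np.cos(a),59))
E
```

```text
bush (490.5, -0.3, 50) [252. 447.]
bush (492.2, -0.2, 50) [257. 446.]
eye (460.9, 175.3, 59) [ 58. 265.]
eye (460.3, 173.9, 59) [ 57. 266.]
pivot (556, 131, 68) [336. 249.]
tip (490.5, -0.3, 72) [249. 383.]
tip+4x (494.5, -0.3, 72) [261. 381.]
corner (420.8, -40, 24) [ 65. 602.]
knobtop (471, 248.2, 70) [ 48. 180.]
bc (np.float64(479.3787412592331), np.float64(-14.080406307484271), 50) [228. 467.]
bc (np.float64(505.28040630748427), np.float64(-11.821258740766872), 50) [306. 454.]
bc (np.float64(503.0212587407669), np.float64(14.080406307484271), 50) [278. 426.]
bc (np.float64(477.1195936925157), np.float64(11.821258740766872), 50) [202. 439.]
ec (np.float64(441.9932315852792), np.float64(167.8333044134566), 59) [ 11. 277.]
ec (np.float64(467.3666955865434), np.float64(155.99323158527912), 59) [ 85. 279.]
ec (np.float64(479.20676841472084), np.float64(181.3666955865434), 59) [103. 255.]
ec (np.float64(453.83330441345663), np.float64(193.20676841472087), 59) [ 31. 253.]
```

Bush, shank, eye and pivot all show the same shift of about +10–14 crop px. So it is a side-camera bias and the pin sits on the TCP axis within about 1 mm. On to the eye.

```bash
python3 go.py 490.5 -0.3 113.3 -1.366 460.3 174.5 113.3 -1.5708
```

```text
x -0.1773 y -0.0000 z 0.0060 m, turn y 1.173
```

Call:
{"method": "servo_tool", "body": {
  "motion": [
    [-1, -0.025, -0.002, 0.001, 0, 0.3, 0],
    [-1, -0.06, -0.002, 0.002, 0, 0.6, 0],
    [-1, -0.095, -0.002, 0.003, 0, 0.9, 0],
    [-1, -0.13, -0.002, 0.0045, 0, 1.17, 0],
    [-1, -0.16, -0.002, 0.0055, 0, 1.17, 0],
    [-1, -0.177, -0.002, 0.006, 0, 1.17, 0],
    [-1, -0.177, -0.002, 0.006, 0, 1.17, 0],
    [-1, -0.177, -0.002, 0.006, 0, 1.17, 0]
  ]
}}

```text
clock: 6.0
eef_pos: [460.4, 173.5, 115.1]
tcp_rot: [-1.571, -0.0, -1.57]
contact_force: [0.2, 0.3, -0.3]
opening: 0.148
```

```bash
python3 - <<'E'
from h import *
s=r.sense();print(s["eef_pos"],s["tcp_rot"],s["contact_force"])
im=r.grab_frame("side")[:,:,::-1].copy()
x,y,z=s["eef_pos"]
u,v=proj("side",(x,y,z-41.3))
cu,cv=int(u)-25,int(v)-35;a=cv2.resize(im[cv:cv+60,cu:cu+60],(600,600),interpolation=2)
for X in((x,y,z-41.3),(460.5,174.5,59)):
    p=proj("side",X);p=((p-[cu,cv]+.5)*10);print(p);cv2.circle(a,tuple(p.astype(int).tolist()),4,(0,0,255),1)
cv2.imwrite("pics/s3.png",a)
E
```

```text
[460.36454915 173.48548397 115.05409341] [-1.57125326e+00 -4.56466119e-04 -1.57013431e+00] [ 0.19745845  0.26763263 -0.34061399]
[263.57402313 355.33875733]
[266.53009116 404.53915891]
```

View pics/s3.png

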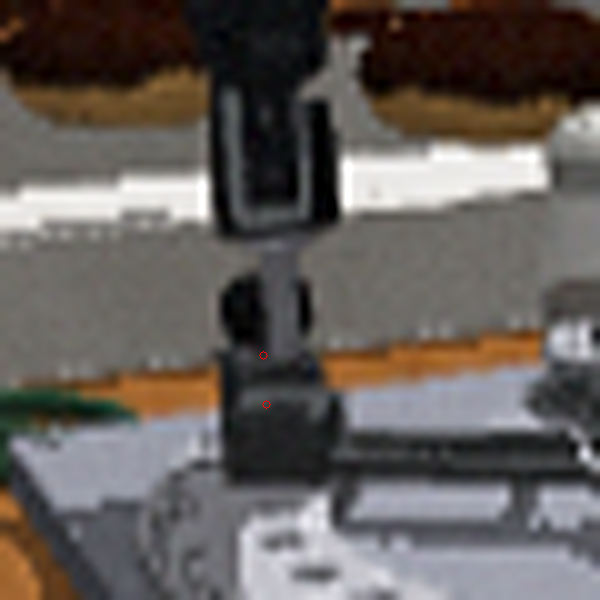

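Shank at (279,320) and eye boss centred at about (282,415): aligned. Descending slowly with force checks.

Call:
{"method": "servo_tool", "body": {
  "motion": [
    [-1, -0.0007, 0.006, 0, 0, 0, 0],
    [-1, -0.0007, 0.01, 0, 0, 0, 0],
    [-1, -0.0007, 0.013, 0, 0, 0, 0],
    [-1, -0.0007, 0.015, 0, 0, 0, 0],
    [-1, -0.0007, 0.017, 0, 0, 0, 0],
    [-1, -0.0007, 0.018, 0, 0, 0, 0],
    [-1, -0.0007, 0.018, 0, 0, 0, 0]
  ]
}}

```text
clock: 6.92
eef_pos: [460.4, 174.9, 97.3]
tcp_rot: [-1.571, -0.0, -1.57]
contact_force: [0.8, 0.7, 0.3]
opening: 0.149
```

Tip is at z≈56, inside the mouth with no force. Going on.

Call:
{"method": "servo_tool", "body": {
  "motion": [
    [-1, 0, 0.002, 0, 0, 0, 0],
    [-1, 0, 0.004, 0, 0, 0, 0],
    [-1, 0, 0.006, 0, 0, 0, 0],
    [-1, 0, 0.008, 0, 0, 0, 0],
    [-1, 0, 0.008, 0, 0, 0, 0]
  ]
}}

```text
clock: 7.55
eef_pos: [460.3, 174.8, 89.1]
tcp_rot: [-1.571, -0.0, -1.57]
contact_force: [0.2, -0.3, -0.2]
opening: 0.151
```

Call:
{"method": "servo_tool", "body": {
  "motion": [
    [-1, 0, 0.002, 0, 0, 0, 0],
    [-1, 0, 0.004, 0, 0, 0, 0],
    [-1, 0, 0.006, 0, 0, 0, 0],
    [-1, 0, 0.007, 0, 0, 0, 0],
    [-1, 0, 0.007, 0, 0, 0, 0]
  ]
}}

```text
clock: 8.18
eef_pos: [460.4, 174.9, 82.2]
tcp_rot: [-1.571, -0.0, -1.57]
contact_force: [0.5, -0.5, -1.3]
opening: 0.149
```

The pin is in the eye, tip about 18 mm down. Now the arc waypoints.

```bash
python3 - <<'E'
import numpy as np
x0,y0=460.4,174.9
for t in list(np.arange(.05,.61,.05))+[.64,.66,.68,.70,.704,.71,.72,.74]:
    a=2.709+t;x,y=556+105.1*np.cos(a),131+105.1*np.sin(a);print("%.3f x %.4f z %.4f"%(t,-(y-y0)/1e3,(x-x0)/1e3), "%.1f %.1f"%(x,y))
E
```

```text
0.050 x 0.0047 z -0.0019 458.5 170.2
0.100 x 0.0096 z -0.0037 456.7 165.3
0.150 x 0.0146 z -0.0053 455.1 160.3
0.200 x 0.0197 z -0.0067 453.7 155.2
0.250 x 0.0248 z -0.0078 452.6 150.1
0.300 x 0.0300 z -0.0086 451.8 144.9
0.350 x 0.0352 z -0.0091 451.3 139.7
0.400 x 0.0405 z -0.0094 451.0 134.4
0.450 x 0.0457 z -0.0095 450.9 129.2
0.500 x 0.0510 z -0.0093 451.1 123.9
0.550 x 0.0562 z -0.0088 451.6 118.7
0.600 x 0.0614 z -0.0080 452.4 113.5
0.640 x 0.0655 z -0.0072 453.2 109.4
0.660 x 0.0676 z -0.0068 453.6 107.3
0.680 x 0.0696 z -0.0063 454.1 105.3
0.700 x 0.0717 z -0.0058 454.6 103.2
0.704 x 0.0721 z -0.0057 454.7 102.8
0.710 x 0.0727 z -0.0055 454.9 102.2
0.720 x 0.0737 z -0.0052 455.2 101.2
0.740 x 0.0757 z -0.0046 455.8 99.2
```

Call:
{"method": "servo_tool", "body": {
  "motion": [
    [-1, 0.0047, 0, -0.0019, 0, 0, 0],
    [-1, 0.0096, 0, -0.0037, 0, 0, 0],
    [-1, 0.0146, 0, -0.0053, 0, 0, 0],
    [-1, 0.0197, 0, -0.0067, 0, 0, 0],
    [-1, 0.0248, 0, -0.0078, 0, 0, 0],
    [-1, 0.03, 0, -0.0086, 0, 0, 0],
    [-1, 0.0352, 0, -0.0091, 0, 0, 0],
    [-1, 0.0405, 0, -0.0094, 0, 0, 0],
    [-1, 0.0457, 0, -0.0095, 0, 0, 0],
    [-1, 0.051, 0, -0.0093, 0, 0, 0],
    [-1, 0.0562, 0, -0.0088, 0, 0, 0],
    [-1, 0.0614, 0, -0.008, 0, 0, 0]
  ]
}}

```text
clock: 9.68
eef_pos: [452.1, 113.1, 82.1]
tcp_rot: [-1.572, -0.0, -1.57]
contact_force: [-2.9, 5.7, -0.7]
opening: 0.148
```

Call:
{"method": "servo_tool", "body": {
  "motion": [
    [-1, 0.004, 0, 0.0008, 0, 0, 0],
    [-1, 0.0075, 0, 0.0015, 0, 0, 0],
    [-1, 0.0107, 0, 0.0023, 0, 0, 0],
    [-1, 0.0107, 0, 0.0023, 0, 0, 0],
    [-1, 0.0107, 0, 0.0023, 0, 0, 0]
  ]
}}

```text
clock: 10.3
eef_pos: [454.4, 102.6, 82.1]
tcp_rot: [-1.572, -0.0, -1.57]
contact_force: [-2.5, 2.5, -2.2]
opening: 0.148
```

Call:
{"method": "servo_tool", "body": {
  "motion": [
    [-1, 0, 0.0015, 0, 0, 0, 0],
    [-1, 0, 0.003, 0, 0, 0, 0],
    [-1, 0, 0.0045, 0, 0, 0, 0],
    [-1, 0, 0.006, 0, 0, 0, 0],
    [-1, 0, 0.007, 0, 0, 0, 0],
    [-1, 0, 0.007, 0, 0, 0, 0]
  ]
}}

```text
clock: 11.05
eef_pos: [454.4, 102.8, 75.1]
tcp_rot: [-1.572, -0.0, -1.57]
contact_force: [-3.4, 3.6, -0.7]
opening: 0.147
```

No vertical resistance, and the tip is about 2 mm below the plate's top: it's in the hole. Continuing.

Call:
{"method": "servo_tool", "body": {
  "motion": [
    [-1, 0, 0.0015, 0, 0, 0, 0],
    [-1, 0, 0.003, 0, 0, 0, 0],
    [-1, 0, 0.004, 0, 0, 0, 0],
    [-1, 0, 0.005, 0, 0, 0, 0],
    [-1, 0, 0.005, 0, 0, 0, 0]
  ]
}}

```text
clock: 11.68
eef_pos: [454.3, 102.8, 70.2]
tcp_rot: [-1.572, -0.0, -1.57]
contact_force: [-3.7, 3.9, 0.4]
opening: 0.145
```

Call:
{"method": "servo_tool", "body": {
  "motion": [
    [-1, 0, 0.001, 0, 0, 0, 0],
    [-1, 0, 0.0015, 0, 0, 0, 0],
    [-1, 0, 0.002, 0, 0, 0, 0],
    [-1, 0, 0.0025, 0, 0, 0, 0],
    [-1, 0, 0.0025, 0, 0, 0, 0]
  ]
}}

```text
clock: 12.3
eef_pos: [454.4, 102.8, 68.4]
tcp_rot: [-1.572, -0.0, -1.57]
contact_force: [-6.0, 3.6, 13.1]
opening: 0.149
```

13 N upward at TCP z 68.4, exactly where the collar should meet the eye. I'll look before releasing.

```bash
python3 - <<'E'
from h import *
im=r.grab_frame("side")[:,:,::-1];b=r.grab_frame("top")[:,:,::-1]
u,v=proj("side",(455,103,60)).astype(int)
cv2.imwrite("pics/s4.png",np.hstack([cv2.resize(im[v-35:v+25,u-28:u+32],(400,400),interpolation=2),cv2.resize(b[150:230,235:315],(400,400),interpolation=2)]))
E
```

```text
(no output)
```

View pics/s4.png

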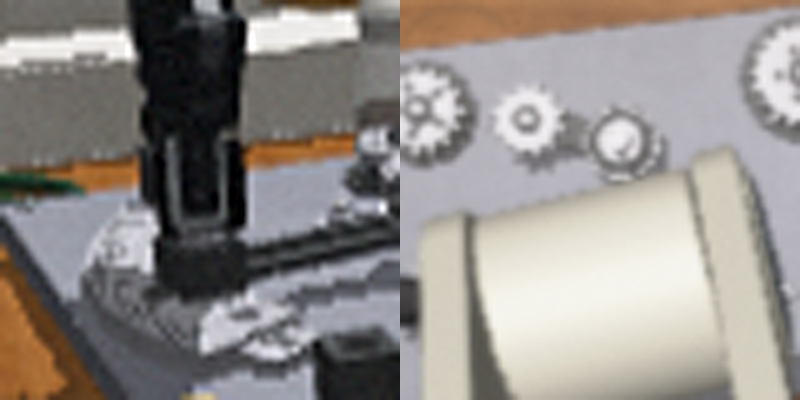

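The collar sits on the eye: left panel, grip/eye joint at (200,235), with plate holes to the right at (245,312). I'll unload the side forces first, so the pin already carries the arm before I let go.

Call:
{"method": "servo_tool", "body": {
  "motion": [
    [-1, -0.0005, 0, -0.0005, 0, 0, 0],
    [-1, -0.001, 0, -0.001, 0, 0, 0],
    [-1, -0.001, 0, -0.001, 0, 0, 0],
    [-1, -0.001, 0, -0.001, 0, 0, 0]
  ]
}}

```text
clock: 12.9
eef_pos: [454.1, 103.9, 68.4]
tcp_rot: [-1.57, 0.0, -1.57]
contact_force: [-4.8, 3.9, 10.2]
opening: 0.149
```

Call:
{"method": "servo_tool", "body": {
  "motion": [
    [-1, -0.0005, 0, -0.0005, 0, 0, 0],
    [-1, -0.001, 0, -0.001, 0, 0, 0],
    [-1, -0.0012, 0, -0.001, 0, 0, 0],
    [-1, -0.0012, 0, -0.001, 0, 0, 0]
  ]
}}

```text
clock: 13.4
eef_pos: [453.8, 104.5, 68.4]
tcp_rot: [-1.569, -0.001, -1.569]
contact_force: [-0.5, -2.0, 7.3]
opening: 0.149
```

Call:
{"method": "servo_tool", "body": {
  "motion": [
    [-0.7, 0, 0, 0, 0, 0, 0],
    [-0.62, 0, 0, 0, 0, 0, 0],
    [-0.55, 0, 0, 0, 0, 0, 0],
    [-0.45, 0, 0, 0, 0, 0, 0],
    [-0.35, 0, 0, 0, 0, 0, 0],
    [-0.35, 0, 0, 0, 0, 0, 0]
  ],
  "grip_force": 20
}}

```text
clock: 14.15
eef_pos: [452.8, 105.0, 67.8]
tcp_rot: [-1.571, -0.0, -1.57]
contact_force: [0.5, -0.3, 0.2]
opening: 0.321
```

Call:
{"method": "servo_tool", "body": {
  "motion": [
    [-0.3, 0, -0.008, 0.001, 0, 0, 0],
    [-0.3, 0, -0.02, 0.001, 0, 0, 0],
    [-0.3, 0, -0.04, 0.001, 0, 0, 0],
    [-0.3, 0, -0.07, 0, 0, 0, 0],
    [-0.3, 0, -0.11, 0, 0, 0, 0],
    [-0.3, 0.04, -0.15, 0, 0, 0, 0],
    [-0.3, 0.09, -0.19, -0.03, 0, 0, 0],
    [-0.3, 0.14, -0.2, -0.06, 0, 0, 0],
    [-0.3, 0.19, -0.2, -0.1, 0, 0, 0],
    [-0.3, 0.24, -0.2, -0.13, 0, 0, 0],
    [-0.3, 0.28, -0.2, -0.14, 0, 0, 0],
    [-0.3, 0.28, -0.2, -0.14, 0, 0, 0]
  ]
}}

```text
clock: 15.65
eef_pos: [312.1, -177.2, 268.8]
tcp_rot: [-1.569, -0.001, -1.575]
contact_force: [0.0, -0.0, 0.0]
opening: 0.351
```

```bash
python3 - <<'E'
from h import *
s=r.sense();print(s["eef_pos"],s["contact_force"])
im=r.grab_frame("side")[:,:,::-1];b=r.grab_frame("top")[:,:,::-1]
u,v=proj("side",(455,103,60)).astype(int)
cv2.imwrite("pics/s5.png",np.hstack([cv2.resize(im[v-35:v+25,u-28:u+32],(400,400),interpolation=2),cv2.resize(b[150:230,235:315],(400,400),interpolation=2)]))
E
```

```text
[ 312.10802841 -177.23650157  268.80535097] [ 0.00317018 -0.02728394  0.02542534]
```

View pics/s5.png

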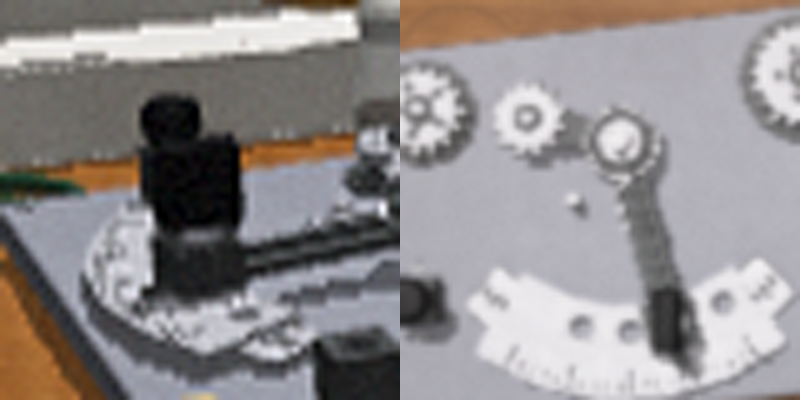

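The arm is held at the third hole. In the top view two free holes show to the left, (582,325) and (630,330), and one to the right, (722,300). The pin is upright with its collar on the eye, and the cover pin is in place.

```bash
python3 -c "
from rig import r
print(r.sign_off())"
```

```text
the job is handed in; nothing more can be done
None
```

The tensioner arm is pinned back at the third hole, and I handed the job in at about 16 s of the 67 s allowed; `sign_off` reports no verdict.

**What I did:** I took the long locking pin with the flat grip from the right bush and put it about 18 mm into the eye with the arm at rest. I swung the arm along its arc to about 0.70 rad. The pin went into the hole without resistance and stopped with 13 N upward at TCP z 68.4 mm, where the collar should meet the eye. I eased the side load onto the hole wall before letting go.

**Last checks:**
- **Position:** the final pictures show the pin upright with its collar on the eye. Two free holes are to its left and one to its right, so it is in the third.
- **Arm held:** the arm stayed put after release, with the robot clear and no force on the tool.
- **Other things:** the cover pin is still in its bush. I did not re-check the screwdriver, tape and can; the arm felt no contact with anything else.

**Disagreement:** the side camera read about 3 to 5 mm off from the top camera and the arm. The fixed parts were shifted the same way, so I treated it as calibration bias and worked from the top view.

I viewed 8 pictures.

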